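# Rub down a bowed pipe on the sprung drag sled

### The arm

A 7-joint arm with a two-finger parallel gripper is mounted at the origin on the work surface. World frame = base frame: x ahead of the robot, y to its left, z up, the work surface at z = 0. Lengths are in m, angles in degrees, forces in N, time in s.
With the tool pointing down it reaches from about 0.4 to 0.85 m from the base axis. Payload 4.4 kg.
Tool frame: the origin (TCP) lies on the mounting face of the last link; the fingertips stand tips_ahead ahead of it and the grasp point (between the pads) lies 180 mm ahead of it (tips_ahead is the distance from the TCP to the fingertips, in m); z points along the fingers, y is the line along which they close (so a half turn about z gives the same grasp; the last joint's range is limited). The gripper opens to 94 mm and grips with 3 to 60 N. Pads are 16 mm wide; open, the fingers measure 119 mm over their backs; the gripper's body (75 mm by 177 mm) begins 78 mm behind the grasp point.
Start: joints at [-3.77, 36.005, 2.206, 86.941, -1.547, 57.084, -1.146], TCP at [0.65, 0, 0.405] pointing down, gripper open.
Joint ranges: [-175.42, 175.42], [-21.48, 121.26], [-71.46, 75.88], [10.55, 141.38], [-63.04, 243.04], [13.31, 113.54], [-168.57, 168.57]. Speed limits (degrees/s): [147.25, 147.25, 180, 180, 180, 180, 180].

### API

Orientations are given as a 3x3 rotation matrix whose columns are the frame's x, y, z axes.
In Python, from station import read_state, capture, calibration, finish_job, tips_ahead gives the robot as it stands.
- The arm moves only by the tool send_rows, never from a script. Its argument "rows" is a list of rows, each a list of 3 entries, a list of its own where there are three numbers: the opening, from -1 (shut) to 1 (fully open), then the shift along the tool's x, y, z in mm, then the turn about the tool's z in degrees. In form: [[hand, [tx, ty, tz], twist], ...]. A call has 1 to 8 rows; each row shifts and turns the commanded pose from where the row before left it, along the tool's axes as they then stand; what a row does not reach is not made up. A row lasts 1/10 s, in which the tool goes at most 50 mm and 8.59 degrees, less where a joint would pass 70% of its speed; a pose out of reach is approached as far as the arm can. A call is refused whole if a number of a shift passes 50 or a number of a turn 8.59, either way. A call with a gripper value outside its range is refused whole. The fingers move at their own pace and stop on an object; "squeeze" is the grip in N (left out, the last holds). Time passes only in rows, so rows that do not move let the fingers close. It gives the time, the measured TCP pose, the force, the opening and the grip force at its end, in the units of the state.
- read_state(): the state, without advancing time (a new reading comes with each control period).
- capture(name): name is "scene" or "side" or "wrist"; returns (picture, depth): 384x512x3 uint8, red, green, blue; 384x512 float32, m along the optical axis (not along the pixel's ray), 0 where there is no reading.
- calibration(name): a dict with "K" (3x3 intrinsics, pixels), "extrinsics" (4x4, takes a point from camera to world coordinates); the wrist camera has in their place "tool_from_camera" (4x4, takes a point from camera to tool coordinates, whose origin is the TCP and whose axes are the flange's). Camera axes: x right, y down, z forward; pixel columns grow to the right and rows downward; lengths in m; the calibration is good to about 2 mm. A picture is of the moment at which its call begins: read the wrist's pose just before it. calibration takes no time and is no camera call.
- finish_job(): hands the job in; it is judged then, once.
The state is a dict: "t": time; "joint_pos": joint angles; "qvel": joint speeds; "effort": joint torques, N m; "tool_pos": TCP position; "eef_rot": TCP orientation; "ft_force": force on the tool from outside, world axes, zero at the start; "moment": the same for the moment, N m; "opening": opening from 0.0 (shut) to 1.0 (fully open); "grasp_force": force on a finger pad.
Only numpy, scipy, OpenCV 4.12 (cv2) and the standard library are available. Lean on these libraries where they do the work, as an engineer would, in place of code of your own. Each camera call takes 0.05 s, during which the arm holds its last target. There are 200 camera calls.

### The job

Take the orange-collared rubbing tool from its wooden stand, set its rubber nose on the bowed pipe between the pipe's end and the blue ring, and rub along the top of the bow in one pass until it is past the yellow ring, drawing the sprung sled with it: the red pointer must be in the green part of the scale before the nose reaches the blue ring and stay in the green, with the nose on the pipe and never pressed harder than 14 N, until it has passed the yellow ring. Do not lift off between the rings or drag the sled to its far stop. Then lift off, stand the tool upright in its stand again, let go, and let the sled swing back to rest; leave everything else on the bench where it is.

Things in the scene. Friction and masses are not known exactly. Their poses are not given: they have to be found in the camera images.
- tool: Rubbing tool, loose, 250 g, z up its handle; origin = nose's lowest point. Black rubber nose: round bar, radius 14 mm, along the tool's x, 50 mm long, axis 14 mm up. Orange collar 88 (x) x 66 (y) mm from 40 to 48 mm up. Black square handle 30 x 30 mm from 48 to 128 mm up; grip it at about 100 mm. Rub with the bar across the pipe (tool x along the bed's x, either way round).
- nose (a point): Lowest point of the tool's nose (the tool's origin and axes).
- stand: Wooden stand, fixed, 100 (x) x 84 (y) x 50 mm high, origin at the centre of its underside; left or right of the bed. A vertical slot 66 (x) x 44 (y) mm through its middle takes the tool's nose; the collar rests on its top, tool axes along the stand's, so the tool's origin is then 10 mm above the bench.
- bed: Blue fixed bed of the rubbing fixture, 170 (x) x 500 (y) mm; origin on the bench under the crown at sled 0; y is the rubbing direction (blue ring, then yellow), z up. The white scale along its +x side has a green part; the sled's red pointer shows how far the sled is drawn.
- sled (a joint): Sled position along the bed's y, m: 0 at rest, green part 0.072 to 0.096, stops at -0.070 and 0.135. Moving mass 4.8 kg (nominal), return spring 24 N/m, damping 4 N s/m: it swings. Only the tool draws it: where the pipe climbs at angle a along y, a nose sliding forward and pressed down with V newtons pulls with V tan(a + atan m), m = 0.6 nominal, not exactly known.
- float (a joint): How far the pipe with its aluminium plate is pressed down on the sled, m: 0 unloaded, bottoms at 0.044. Spring 400 N/m, damping 40 N s/m, so it reads the downward press (0.010 = 4 N, 0.035 = 14 N).
- crown (a point): Highest point of the bowed steel pipe, 175 mm above the bench unloaded; moves with sled and float; axes as the bed's. Pipe diameter 48 mm, bowed in the y-z plane: its top line is an arc of radius 330 mm, centre 330 mm below this point, reaching 150 mm along y either way. Blue ring at y = -75 mm, yellow ring at y = +75 mm. The pipe climbs to the crown and falls after it.
- coupler: Brass coupling ring, 52 mm diameter, 45 mm high, on the bench; bystander.
- spanner: Steel wrench lying on the bench; bystander.
- can: Green can, 60 mm diameter, 100 mm high; bystander.
- adapter: Steel stepped adapter, 44 mm diameter, 50 mm high; bystander.
Things that resemble listed ones, but are neither listed nor needed, are in the scene too. What is shaped like the tool but pink is not meant. Leave any pink or turquoise look-alike of the stand alone.

How it is judged (in metres and radians):
On the way, in this order (a step that is already met when the one before it is completed fails the run):
1. the tool is lifted out of its stand (height (world z) of nose above 0.09 m), for 0.1 s.
2. the nose is on the pipe before the blue ring with the pointer in the green (y of nose in the frame of crown between -0.15 and -0.065 m and value of joint sled between 0.069 and 0.099 m and value of joint float above 0.0012 m and x of nose in the frame of crown between -0.04 and 0.04 m and contact force between tool and float above 0.2 N), for 0.1 s.
3. the nose rubs over the crown with the pointer in the green (y of nose in the frame of crown between -0.015 and 0.015 m and value of joint sled between 0.069 and 0.099 m and value of joint float above 0.0012 m and x of nose in the frame of crown between -0.04 and 0.04 m and contact force between tool and float above 0.2 N), for 0.1 s.
4. the nose is past the yellow ring, still on the pipe, with the pointer in the green (y of nose in the frame of crown between 0.072 and 0.15 m and value of joint sled between 0.069 and 0.099 m and value of joint float above 0.0012 m and x of nose in the frame of crown between -0.04 and 0.04 m and contact force between tool and float above 0.2 N), for 0.05 s.
At the end, for the whole second after the job is handed in: The tool stands in its stand, collar on the top (origin within 15 mm of the stand's axis and 4 to 16 mm above the bench, tilt under 0.12 rad), still and released; the sled is back within 20 mm of zero and slower than 0.04 m/s (horizontal distance between nose and stand below 0.015 m and z of nose in the frame of stand between 0.004 and 0.016 m and angle between nose's own z axis and vertical below 0.12 rad and linear speed of tool below 0.02 m/s and value of joint sled between -0.02 and 0.02 m and velocity of joint sled between -0.04 and 0.04 m/s); the robot touches nothing.
It fails at once if between the rings the pointer leaves the green by over 3 mm (green is 0.072 to 0.096 m) or the nose comes off the pipe (float under 1.2 mm) while within 30 mm of it (y of nose in the frame of crown between -0.065 and 0.065 m and x of nose in the frame of crown between -0.05 and 0.05 m and z of nose in the frame of crown below 0.03 m and not (value of joint sled between 0.069 and 0.099 m and value of joint float above 0.0012 m)).
It fails at once if the pipe is pressed down harder than 14 N (float over 0.036 m) (value of joint float above 0.036 m).
It fails at once if the sled is dragged to its far stop (value of joint sled above 0.13 m).
It fails at once if a bystander is pushed more than 30 mm (distance of any of coupler, spanner, can, adapter from where it was at the start of the episode above 0.03 m).
It also fails if it takes over 72 s, if anything falls off the work surface, if the arm or the gripper's body presses on something with over 40 N, if the wrist force passes 120 N, or if a joint passes its speed limit or range.

## Working session

There is one attempt and no reset: what is moved stays moved. The work goes in short steps, Python scripts to look and compute and a tool call to move; the robot and the scene stay as the last step left them, time stands still between calls to the robot, and variables do not carry over. Pictures are saved under pics/ and viewed, at most 10 in all, crops included, and the job is handed in when it is done.

Besides the shell and the picture viewer there is one more tool, called after "Request:" in YAML: its name, and indented under it one key for each argument. send_rows: Moves the arm, as the interface text tells. Its arguments: {"type":"object","properties":{"rows":{"type":"array"},"squeeze":{"type":"number"}},"required":["rows"]}

```bash
ls; mkdir -p pics
python3 - <<'E'
from station import *
import numpy as np, cv2
s=read_state(); print({k:np.round(v,3).tolist() for k,v in s.items()}, tips_ahead)
for n in ("scene","side"):
    p,d=capture(n); np.savez(f"{n}0.npz",p=p,d=d); cv2.imwrite(f"pics/{n}0.png",cv2.resize(p[:,:,::-1],(800,600),interpolation=cv2.INTER_CUBIC))
    c=calibration(n); print(n,np.round(c["K"],1).tolist(),np.round(c["extrinsics"],3).tolist())
print(np.round(calibration("wrist")["tool_from_camera"],3).tolist())
E
```

```text
pics
{'t': 0.0, 'joint_pos': [-3.769, 36.059, 2.202, 86.995, -1.546, 57.084, -1.147], 'qvel': [-0.091, -0.105, -0.041, -0.037, 0.048, 0.082, 0.011], 'effort': [0.0, -54.973, 1.144, -18.663, -0.052, 0.024, 0.0], 'tool_pos': [0.65, 0.0, 0.404], 'eef_rot': [[0.0, 1.0, -0.002], [1.0, -0.0, -0.0], [-0.0, -0.002, -1.0]], 'ft_force': [0.192, 0.162, -0.024], 'moment': [-0.041, -0.011, 0.003], 'grasp_force': 0.0, 'opening': 1.004} 0.1992
scene [[360.5, 0.0, 251.5], [0.0, 360.5, 195.8], [0.0, 0.0, 1.0]] [[0.339, 0.517, -0.786, 1.363], [0.941, -0.201, 0.274, -0.316], [-0.017, -0.832, -0.555, 0.75], [0.0, 0.0, 0.0, 1.0]]
side [[365.9, 0.0, 255.1], [0.0, 365.9, 193.1], [0.0, 0.0, 1.0]] [[0.764, -0.422, 0.488, -0.109], [-0.646, -0.494, 0.582, -0.672], [-0.004, -0.76, -0.65, 0.866], [0.0, 0.0, 0.0, 1.0]]
[[-0.001, -0.966, -0.259, 0.075], [1.0, -0.001, -0.0, 0.001], [-0.0, -0.259, 0.966, 0.02], [0.0, 0.0, 0.0, 1.0]]
```

View pics/scene0.png

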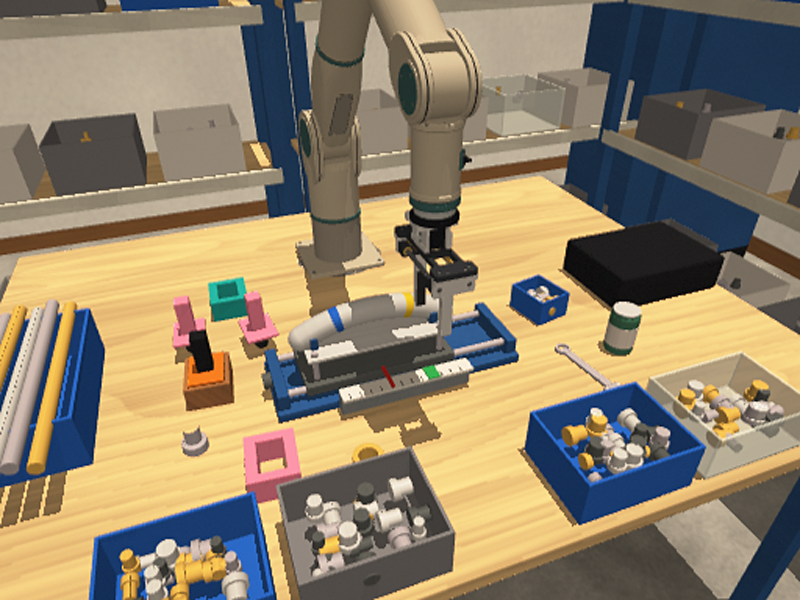

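View pics/side0.png

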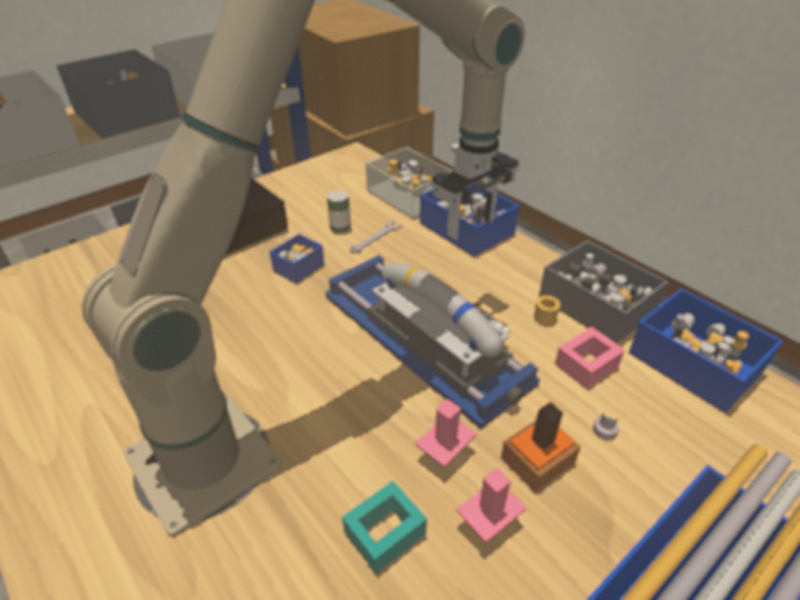

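The scene view shows the orange-collared tool in its wooden stand at about (208,380) with the handle at (200,350). The pink look-alikes are at (183,325) and (257,320), and the turquoise and pink stands at (228,295) and (272,460). The bowed pipe has its blue ring at (336,318) and yellow ring at (408,303), with the red pointer at (388,377) and the green part at (432,372). In the side view, the orange tool is at (541,445), the pink tools are at (447,435) and (492,505), and the blue and yellow rings are at (462,312) and (411,277). The candidate that fits is the orange collar with the black handle in brown wood.

```bash
cat > h.py <<'E'
from station import *
import numpy as np, cv2
def cloud(d,K,T):
    v,u=np.mgrid[0:384,0:512]
    P=np.stack([(u-K[0,2])/K[0,0]*d,(v-K[1,2])/K[1,1]*d,d],-1)
    return P@np.array(T)[:3,:3].T+np.array(T)[:3,3]
def load(n):
    z=np.load(f"{n}0.npz"); c=calibration(n)
    return z["p"],z["d"],cloud(z["d"],np.array(c["K"]),c["extrinsics"])
def hsv(p): return cv2.cvtColor(p,cv2.COLOR_RGB2HSV)
def comp(m,n=3):
    k,l,s,c=cv2.connectedComponentsWithStats(m.astype(np.uint8))
    o=np.argsort(-s[1:,4])[:n]+1
    return [(l==i) for i in o]
def plane(px,n,z):
    c=calibration(n);T=np.array(c["extrinsics"]);r=np.c_[np.array(px,float),np.ones(len(px))]@np.linalg.inv(np.array(c["K"])).T@T[:3,:3].T
    return T[:3,3]+r*((z-T[2,3])/r[:,2])[:,None]
E
python3 - <<'E'
from h import *
for n in ("scene","side"):
    p,d,P=load(n); H=hsv(p).astype(int); h,s,v=H[...,0],H[...,1],H[...,2]
    ok=d>0
    def rep(name,m,k=2,minn=15):
        for c in comp(m&ok,k):
            if c.sum()<minn: continue
            q=P[c]; vv,uu=np.nonzero(c); r=cv2.minAreaRect(q[:,:2].astype(np.float32))
            print(n,name,c.sum(),"px",uu.mean().round(),vv.mean().round(),"med",np.median(q,0).round(3),"zr",np.percentile(q[:,2],[2,98]).round(3),"rect",np.round(r[0],3),np.round(r[1],3),round(r[2],1))
    W=(P[...,0]>.2)&(P[...,0]<.95)&(P[...,1]>-.5)&(P[...,1]<.5)&(P[...,2]>-.01)&(P[...,2]<.25)
    rep("orange top",W&(h>=5)&(h<=14)&(s>190)&(v>120)&(abs(P[...,2]-.058)<.006))
    rep("handle",W&(v<60)&(P[...,2]>.07)&(P[...,2]<.15)&(P[...,1]<-.2),2)
    rep("blue hi",W&(h>100)&(h<125)&(s>130)&(P[...,2]>.13),2)
    rep("yellow hi",W&(h>18)&(h<32)&(s>130)&(P[...,2]>.13),2)
    rep("blue low",W&(h>100)&(h<125)&(s>130)&(P[...,2]<.1),4,60)
    rep("green",W&(h>55)&(h<80)&(s>130)&(v>80),3)
    rep("red",W&((h<4)|(h>176))&(s>150),2,5)
    rep("brown",W&(h>5)&(h<14)&(s>120)&(v<130)&(P[...,2]<.055),2)
a=cv2.imread("pics/scene0.png")[280:440,140:540]; cv2.imwrite("pics/crop.png",cv2.resize(a,(800,320),interpolation=cv2.INTER_CUBIC))
E
```

```text
scene orange top 302 px 132.0 238.0 med [ 0.47  -0.383  0.058] zr [0.053 0.061] rect [ 0.451 -0.384] [0.065 0.09 ] 85.5
scene handle 261 px 128.0 223.0 med [ 0.463 -0.383  0.112] zr [0.073 0.14 ] rect [ 0.455 -0.383] [0.029 0.028] 82.0
scene handle 21 px 204.0 347.0 med [ 0.904 -0.268  0.074] zr [0.071 0.079] rect [ 0.903 -0.269] [0.015 0.006] 74.4
scene blue hi 77 px 215.0 203.0 med [ 0.521 -0.135  0.158] zr [0.134 0.168] rect [ 0.513 -0.137] [0.036 0.015] 9.6
scene yellow hi 73 px 261.0 194.0 med [0.524 0.008 0.158] zr [0.135 0.169] rect [0.515 0.009] [0.018 0.033] 81.0
scene blue low 3053 px 379.0 279.0 med [0.842 0.189 0.058] zr [0.003 0.09 ] rect [0.876 0.218] [0.212 0.149] 89.8
scene blue low 2369 px 139.0 342.0 med [ 0.806 -0.381  0.051] zr [0.003 0.091] rect [ 0.837 -0.384] [0.219 0.109] 48.4
scene blue low 1001 px 309.0 217.0 med [0.52  0.18  0.021] zr [0.006 0.055] rect [0.515 0.158] [0.159 0.123] 1.6
scene blue low 945 px 188.0 250.0 med [ 0.565 -0.238  0.021] zr [0.005 0.056] rect [ 0.51  -0.214] [0.118 0.165] 89.8
scene green 55 px 276.0 237.0 med [0.606 0.02  0.05 ] zr 
[... 152 characters left out ...]
.007] 0.5
scene brown 389 px 135.0 253.0 med [ 0.499 -0.384  0.025] zr [0.002 0.048] rect [ 0.478 -0.364] [0.061 0.121] 41.3
side orange top 331 px 345.0 286.0 med [ 0.429 -0.391  0.058] zr [0.055 0.061] rect [ 0.448 -0.382] [0.063 0.085] 84.4
side blue hi 20 px 297.0 197.0 med [ 0.496 -0.136  0.166] zr [0.159 0.169] rect [ 0.499 -0.137] [0.006 0.026] 87.0
side yellow hi 28 px 262.0 175.0 med [0.491 0.012 0.16 ] zr [0.146 0.168] rect [0.499 0.014] [0.04  0.011] 8.7
side blue low 132 px 423.0 205.0 med [ 0.889 -0.342  0.089] zr [0.003 0.093] rect [ 0.867 -0.348] [0.158 0.065] 17.1
side brown 235 px 334.0 299.0 med [ 0.401 -0.383  0.03 ] zr [0.009 0.049] rect [ 0.404 -0.389] [0.039 0.091] 21.8
```

View pics/crop.png

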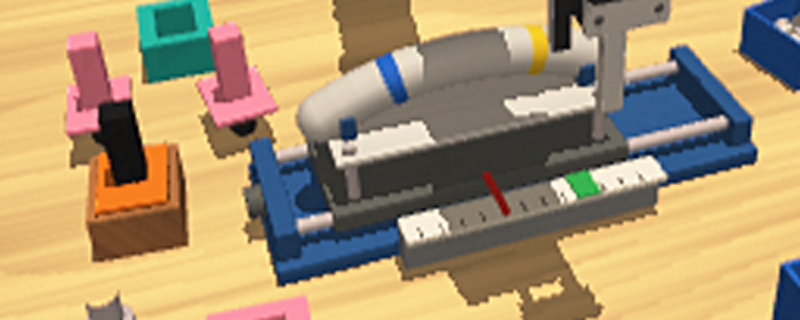

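The enlarged crop confirms it: black handle and orange collar in the brown wooden block at crop (125,160). The pink pair stands beside it at (88,80) and (232,75). Next I check clearance to the pinks and refine the bed pose.

Run:
```python
from h import *
for n in ("scene","side"):
    p,d,P=load(n); H=hsv(p).astype(int); h,s,v=H[...,0],H[...,1],H[...,2]
    ok=d>0
    for c in comp(ok&(h>165)&(s>70)&(s<200)&(v>150)&(P[...,2]>.07)&(P[...,2]<.2),2):
        q=P[c]; r=cv2.minAreaRect(q[:,:2].astype(np.float32)); print(n,"pink handle",c.sum(),np.round(r[0],3),np.round(r[1],3),q[:,2].max().round(3))
    # pipe top: fit x-section circle centre from points high in pipe
    m=ok&(P[...,2]>.12)&(P[...,2]<.18)&(abs(P[...,1]+.0635)<.08)&(P[...,0]<.545)&(P[...,0]>.47)
    q=P[m]; b=np.round(q[:,1],2)
    q=q[np.argsort(q[:,1])]
    out=[]
    for y in np.arange(-.14,.02,.02):
        k=q[abs(q[:,1]-y)<.008]
        if len(k)<15: continue
        t=k[k[:,2]>k[:,2].max()-.004]; out.append((round(y,2),t[:,0].mean().round(3),k[:,2].max().round(3)))
    print(n,out)
    c=calibration(n)
    m=ok&(h>100)&(h<125)&(s>130)&(P[...,2]<.06)&(P[...,2]>.001)&(abs(P[...,0]-.51)<.11)&(P[...,1]>-.33)&(P[...,1]<.2)
    q=P[m]; r=cv2.minAreaRect(q[:,:2].astype(np.float32)); print(n,"bed",np.round(r[0],4),np.round(r[1],3),round(r[2],1),np.percentile(q,[1,99],axis=0).round(3).tolist())
    # collar top corners by ray to plane
    m=ok&(h>=5)&(h<=14)&(s>190)&(v>120)&(abs(P[...,2]-.058)<.006)&(P[...,1]<-.3)
    cc=comp(m,1)[0]; vv,uu=np.nonzero(cc); Q=plane(np.c_[uu,vv],n,.058); r=cv2.minAreaRect(Q[:,:2].astype(np.float32)); print(n,"collar",np.round(r[0],4),np.round(r[1],3),round(r[2],1))
```

```text
scene pink handle 182 [ 0.302 -0.408] [0.029 0.03 ] 0.131
scene pink handle 168 [ 0.339 -0.269] [0.03  0.029] 0.131
scene [(np.float64(-0.14), np.float64(0.508), np.float64(0.168)), (np.float64(-0.12), np.float64(0.506), np.float64(0.172)), (np.float64(-0.1), np.float64(0.508), np.float64(0.175)), (np.float64(-0.08), np.float64(0.506), np.float64(0.176)), (np.float64(-0.06), np.float64(0.507), np.float64(0.177)), (np.float64(-0.04), np.float64(0.507), np.float64(0.176)), (np.float64(-0.02), np.float64(0.507), np.float64(0.173)), (np.float64(0.0), np.float64(0.508), np.float64(0.17))]
scene bed [ 0.5105 -0.0364] [0.473 0.165] 89.7 [[0.44, -0.271, 0.004], [0.591, 0.2, 0.056]]
scene collar [ 0.454  -0.3838] [0.065 0.094] 86.2
side pink handle 142 [ 0.296 -0.409] [0.028 0.026] 0.131
side pink handle 111 [ 0.335 -0.268] [0.031 0.028] 0.131
side [(np.float64(-0.14), np.float64(0.5), np.float64(0.169)), (np.float64(-0.12), np.float64(0.5), np.float64(0.173)), (np.float64(-0.1), np.float64(0.503), np.float64(0.176)), (np.float64(-0.08), np.float64(0.502), np.float64(0.177)), (np.float64(-0.0
[... 205 characters left out ...]
t64(0.169))]Traceback (most recent call last):
  File "<stdin>", line 19, in <module>
    return _quantile_unchecked(
        a, q, axis, out, overwrite_input, method, keepdims, weights)
    return _ureduce(a,
                    func=_quantile_ureduce_func,
    ...<5 lines>...
                    overwrite_input=overwrite_input,
                    method=method)
    r = func(a, **kwargs)
    result = _quantile(arr,
                       quantiles=q,
    ...<2 lines>...
                       out=out,
                       weights=wgt)
    slices_having_nans = np.isnan(arr[-1, ...])
                                  ~~~^^^^^^^^^
IndexError: index -1 is out of bounds for axis 0 with size 0
```

Request:
send_rows:
  rows:
    - [1,[-42,-22,0],0]
    - [1,[-43,-22,0],0]
    - [1,[-43,-22,0],0]
    - [1,[-43,-22,0],0]
    - [1,[-43,-22,0],0]
    - [1,[-43,-22,0],0]
    - [1,[-43,-22,0],0]
    - [1,[-42,-22,0],0]

```text
t: 0.9
tool_pos: [0.4727, -0.3436, 0.4044]
eef_rot: [[0.0, 1.0, -0.0], [1.0, -0.0, 0.0], [0.0, -0.0, -1.0]]
ft_force: [-0.5, 0.6, -0.5]
opening: 1.001
grasp_force: 0.0
```

Request:
send_rows:
  rows:
    - [1,[-41,-22,0],0]
    - [1,[0,0,20],5]
    - [1,[0,0,0],0]
    - [1,[0,0,0],0]

```text
t: 1.3
tool_pos: [0.4526, -0.3819, 0.3842]
eef_rot: [[0.084, 0.996, -0.001], [0.996, -0.084, 0.002], [0.002, -0.001, -1.0]]
ft_force: [-0.9, 0.3, 0.3]
opening: 0.998
grasp_force: 0.0
```

```bash
cat >> h.py <<'E'
def wrist():
    s=read_state(); p,d=capture("wrist"); c=calibration("wrist")
    T=np.eye(4); T[:3,:3]=s["eef_rot"]; T[:3,3]=s["tool_pos"]
    return s,p,d,cloud(d,np.array(c["K"]),T@np.array(c["tool_from_camera"]))
E
python3 - <<'E'
from h import *
s,p,d,P=wrist(); cv2.imwrite("pics/w1.png",p[:,:,::-1])
H=hsv(p).astype(int); h,S,v=H[...,0],H[...,1],H[...,2]
print(s["tool_pos"],np.round(s["eef_rot"],3).tolist(),s["ft_force"])
for nm,m in (("collar",(h>=4)&(h<=15)&(S>180)&(abs(P[...,2]-.058)<.008)),("handletop",(P[...,2]>.125)&(P[...,2]<.15)&(v<70))):
  for c in comp(m&(d>0)&(abs(P[...,0]-.45)<.08)&(abs(P[...,1]+.384)<.08),2):
    q=P[c]; r=cv2.minAreaRect(q[:,:2].astype(np.float32)); print(nm,c.sum(),np.round(r[0],4),np.round(r[1],3),round(r[2],1),np.median(q[:,2]).round(3))
E
```

```text
[ 0.45255088 -0.38188547  0.38423823] [[0.084, 0.996, -0.001], [0.996, -0.084, 0.002], [0.002, -0.001, -1.0]] [-0.86991238  0.27625345  0.3209215 ]
collar 3881 [ 0.449  -0.3826] [0.067 0.09 ] 85.1 0.058
collar 1 [ 0.4964 -0.3849] [0. 0.] 0.0 0.051
handletop 1498 [ 0.45   -0.3815] [0.029 0.03 ] 84.4 0.138
```

View pics/w1.png

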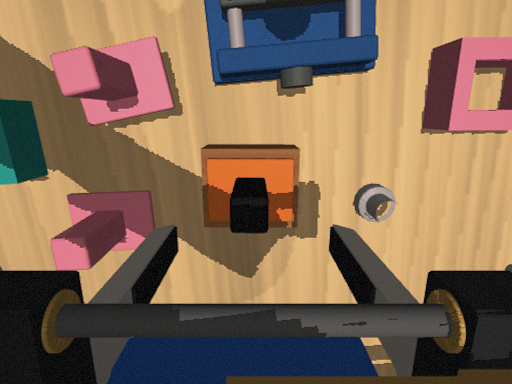

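The wrist view shows the tool centred between the fingers, with the handle top at (250,205) and the collar at (250,190). There is clear space on both sides. I'll go down and grip.

Request:
send_rows:
  rows:
    - [1,[0,-3,30],0]
    - [1,[0,0,32],0]
    - [1,[0,0,32],0]
    - [1,[0,0,0],0]
    - [-1,[0,0,0],0]
    - [-1,[0,0,0],0]
    - [-1,[0,0,0],0]
    - [-1,[0,0,0],0]
  squeeze: 60

```text
t: 2.15
tool_pos: [0.4494, -0.3829, 0.292]
eef_rot: [[0.087, 0.996, 0.002], [0.996, -0.087, -0.001], [-0.001, 0.002, -1.0]]
ft_force: [-0.6, -0.2, 0.9]
opening: 0.695
grasp_force: 0.0
```

Request:
send_rows:
  rows:
    - [-1,[0,0,0],0]
    - [-1,[0,0,0],0]
    - [-1,[0,0,0],0]
    - [-1,[0,0,0],0]

```text
t: 2.55
tool_pos: [0.449, -0.3827, 0.2906]
eef_rot: [[0.087, 0.996, -0.0], [0.996, -0.087, 0.0], [0.0, -0.0, -1.0]]
ft_force: [-0.3, 0.9, 0.1]
opening: 0.354
grasp_force: 0.0
```

Run:
```python
from h import *
s=read_state(); print({k:np.round(s[k],4).tolist() for k in("t","tool_pos","ft_force","opening","grasp_force")})
# sled/plate measures, noise check
for i in range(3):
    p,d=capture("scene"); c=calibration("scene"); P=cloud(d,np.array(c["K"]),c["extrinsics"]); H=hsv(p).astype(int);h,S,v=H[...,0],H[...,1],H[...,2]
    m=(d>0)&((h<5)|(h>175))&(S>150)&(P[...,0]>.55)&(P[...,0]<.65)&(P[...,2]>.04)&(P[...,2]<.08)
    q=P[m]
    r=(d>0)&(abs(P[...,0]-.507)<.085)&(abs(P[...,1]+.063)<.16)&(P[...,2]>.07)&(P[...,2]<.125)&(P[...,0]>.535)&(v>120)&(S<60)
    hist=np.histogram(P[r][:,2],np.arange(.07,.126,.005))[0]
    print(m.sum(),np.median(q,0).round(4),q.mean(0).round(4),hist, np.median(P[r],0))
```

```text
{'t': 2.55, 'tool_pos': [0.449, -0.3827, 0.2906], 'ft_force': [-0.3204, 0.8585, 0.112], 'opening': 0.354, 'grasp_force': 0.0}
42 [ 0.5973 -0.0643  0.057 ] [ 0.5971 -0.0641  0.0566] [  1   0   1   0   1  38 397 189  19   2   0] [ 0.55254307 -0.07289037  0.10432924]
42 [ 0.5967 -0.0641  0.0571] [ 0.597  -0.0641  0.0565] [  0   2   0   2   0  33 390 193  21   2   0] [ 0.55306729 -0.07403314  0.10430509]
42 [ 0.5974 -0.0643  0.057 ] [ 0.597  -0.0641  0.0565] [  1   1   2   0   0  33 392 203  21   1   0] [ 0.55249811 -0.07089061  0.10435831]
```

Request:
send_rows:
  rows:
    - [-1,[0,0,0],0]
    - [-1,[0,0,0],0]
    - [-1,[0,0,0],0]
    - [-1,[0,0,-10],0]
    - [-1,[0,0,-30],0]
    - [-1,[0,0,-40],0]
    - [-1,[0,0,-40],0]
    - [-1,[0,0,-40],0]

```text
t: 3.5
tool_pos: [0.4486, -0.3824, 0.4526]
eef_rot: [[0.087, 0.996, -0.0], [0.996, -0.087, 0.0], [0.0, -0.0, -1.0]]
ft_force: [1.0, -0.6, -2.9]
opening: 0.32
grasp_force: 60.0
```

Request:
send_rows:
  rows:
    - [-1,[0,0,-30],0]
    - [-1,[0,0,0],-5]
    - [-1,[30,10,0],0]
    - [-1,[40,12,0],0]
    - [-1,[40,12,0],0]
    - [-1,[40,12,0],0]
    - [-1,[40,11,0],0]
    - [-1,[29,0,0],0]

```text
t: 4.3
tool_pos: [0.5069, -0.1603, 0.481]
eef_rot: [[-0.003, 1.0, 0.001], [1.0, 0.003, 0.002], [0.002, 0.001, -1.0]]
ft_force: [0.6, 0.3, -2.7]
opening: 0.315
grasp_force: 60.0
```

```bash
cat >> h.py <<'E'
def meas(n=1,avg=1):
    """sled and float from the scene camera (relative to rest: pointer y -0.0641, plate z 0.10433), nose, force"""
    s=read_state(); c=calibration("scene"); p,d=capture("scene"); P=cloud(d,np.array(c["K"]),c["extrinsics"]); H=hsv(p).astype(int);h,S,v=H[...,0],H[...,1],H[...,2]
    m=(d>0)&((h<5)|(h>175))&(S>150)&(P[...,0]>.55)&(P[...,0]<.65)&(P[...,2]>.04)&(P[...,2]<.08)
    sl=P[m][:,1].mean()+.0641
    r=(d>0)&(abs(P[...,1]+.063-sl)<.16)&(P[...,2]>.055)&(P[...,2]<.125)&(P[...,0]>.535)&(P[...,0]<.592)&(v>120)&(S<60)
    z=P[r][:,2]; k,e=np.histogram(z,np.arange(.055,.126,.003)); z0=e[k.argmax()]+.0015; f=.10433-np.median(z[abs(z-z0)<.006])
    t=s["tool_pos"]
    print("t",round(s["t"],2),"tcp",np.round(t,4),"F",np.round(s["ft_force"],2),"op",round(s["opening"],3),"gf",round(s["grasp_force"],1))
    print("sled mm",round(sl*1e3,2),"float mm",round(f*1e3,2),"n",m.sum(),r.sum(),"plate mode n",k.max())
    return s,sl,f,p
E
python3 - <<'E'
from h import *
s,_,_,p=meas(); meas()
s,p,d,P=wrist()
a=p; b=capture("scene")[0][100:290,80:350]
cv2.imwrite("pics/held.png",np.vstack([cv2.resize(b,(512,360)),a[150:384]])[:,:,::-1])
E
```

```text
t 4.3 tcp [ 0.5069 -0.1603  0.481 ] F [ 0.63  0.32 -2.67] op 0.315 gf 60.0
sled mm -0.03 float mm -0.04 n 42 588 plate mode n 361
t 4.35 tcp [ 0.5067 -0.1556  0.4809] F [-1.28  4.71 -2.55] op 0.316 gf 60.0
sled mm -0.12 float mm 0.01 n 41 568 plate mode n 367
```

View pics/held.png

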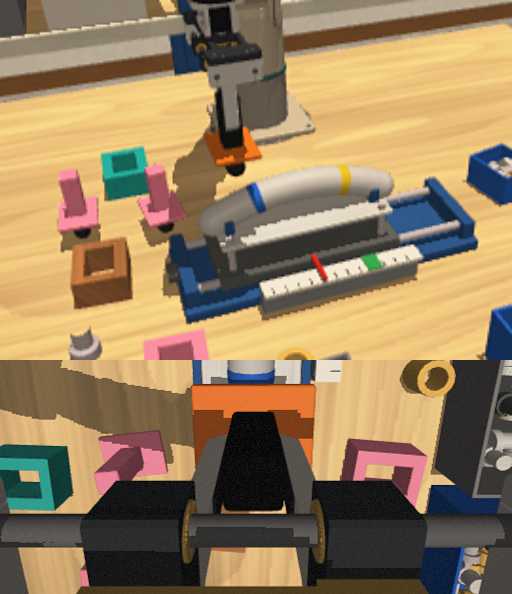

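The upper part of the picture shows the tool held upright above the pipe's near end at (232,150). The lower part shows the handle square between the pads at (255,450). The stand at (100,270) is empty. I'll set the nose down.

Request:
send_rows:
  rows:
    - [-1,[0,0,15],0]
    - [-1,[0,0,15],0]
    - [-1,[0,0,6],0]
    - [-1,[0,0,6],0]
    - [-1,[0,0,6],0]
    - [-1,[0,0,0],0]
    - [-1,[0,0,0],0]

```text
t: 5.2
tool_pos: [0.5059, -0.1638, 0.4329]
eef_rot: [[0.0, 1.0, -0.0], [1.0, -0.0, 0.0], [0.0, -0.0, -1.0]]
ft_force: [-1.5, 0.3, 0.1]
opening: 0.315
grasp_force: 60.0
```

```bash
python3 -c "
from h import *
meas();meas()"
```

```text
t 5.2 tcp [ 0.5059 -0.1638  0.4329] F [-1.52  0.32  0.05] op 0.315 gf 60.0
sled mm 1.6 float mm 6.58 n 43 586 plate mode n 350
t 5.25 tcp [ 0.5059 -0.1638  0.433 ] F [-0.7  -0.3   0.54] op 0.318 gf 60.0
sled mm 1.83 float mm 6.57 n 44 580 plate mode n 360
```

Request:
send_rows:
  rows:
    - [-1,[1,0,2.5],0]
    - [-1,[2,0,0],0]
    - [-1,[3,0,0],0]
    - [-1,[4,0,0],0]
    - [-1,[4,0,0],0]
    - [-1,[4,0,0],0]
    - [-1,[4,0,0],0]
    - [-1,[4,0,0],0]

```text
t: 6.1
tool_pos: [0.506, -0.1374, 0.4302]
eef_rot: [[-0.0, 1.0, 0.0], [1.0, 0.0, -0.0], [-0.0, 0.0, -1.0]]
ft_force: [-2.1, -1.7, 0.9]
opening: 0.313
grasp_force: 60.0
```

```bash
python3 -c "
from h import *
meas()"
```

```text
t 6.1 tcp [ 0.506  -0.1374  0.4302] F [-2.05 -1.74  0.87] op 0.313 gf 60.0
sled mm 28.16 float mm 9.31 n 41 561 plate mode n 359
```

Request:
send_rows:
  rows:
    - [-1,[3,0,0],0]
    - [-1,[4,0,0],0]
    - [-1,[5,0,0],0]
    - [-1,[5,0,0],0]
    - [-1,[5,0,0],0]
    - [-1,[5,0,0],0]
    - [-1,[5,0,0],0]
    - [-1,[5,0,0],0]

```text
t: 6.95
tool_pos: [0.5062, -0.1004, 0.4303]
eef_rot: [[-0.0, 1.0, 0.001], [1.0, 0.0, -0.0], [-0.0, 0.001, -1.0]]
ft_force: [1.0, -2.1, 0.8]
opening: 0.317
grasp_force: 60.0
```

Request:
send_rows:
  rows:
    - [-1,[5,0,0],0]
    - [-1,[4,0,0],0]
    - [-1,[3,0,0],0]
    - [-1,[3,0,0],0]
    - [-1,[2,0,0],0]
    - [-1,[1,0,0],0]
    - [-1,[0,0,0],0]
    - [-1,[0,0,0],0]

```text
t: 7.75
tool_pos: [0.5061, -0.083, 0.4302]
eef_rot: [[0.0, 1.0, 0.0], [1.0, -0.0, -0.0], [-0.0, 0.0, -1.0]]
ft_force: [1.5, -2.3, 1.9]
opening: 0.316
grasp_force: 60.0
```

```bash
python3 -c "
from h import *
meas();meas()"
```

```text
t 7.75 tcp [ 0.5061 -0.083   0.4302] F [ 1.47 -2.31  1.89] op 0.316 gf 60.0
sled mm 83.65 float mm 8.93 n 38 541 plate mode n 340
t 7.8 tcp [ 0.5061 -0.0831  0.4302] F [ 1.47 -1.75  1.5 ] op 0.317 gf 60.0
sled mm 83.49 float mm 8.91 n 36 550 plate mode n 323
```

```bash
cat > sim.py <<'E'
import numpy as np
R=344.; Z0=455.0; Y0=-64.0
def surf(y): return Z0-R+np.sqrt(R*R-y*y)
def sim(rows,ty,tz,s,m,v=0.,dt=.001):
    """rows [(dy,dz_up)] mm per 0.1 s; returns per-row (rel, sled, float, V)"""
    phi=np.arctan(m); out=[]; f=surf(ty-Y0-s)-tz
    for dy,dz in rows:
        for _ in range(100):
            vy=dy/.1; ty+=dy/100; tz+=dz/100
            rel=ty-Y0-s; a=-np.arcsin(rel/R); fn=surf(rel)-tz; fd=(fn-f)/dt; f=fn
            V=max(0,.4*f+.04*fd)
            lo,hi=V*np.tan(a-phi),V*np.tan(a+phi)     # pull on sled, N
            need=4.8e-3*(vy-v)/dt+.024*s+.004*v        # to match nose speed in this step
            F=min(max(need,lo),hi)
            v+=dt*(F-.024*s-.004*v)/4.8e-3; s+=v*dt
        out.append((round(ty-Y0-s,1),round(s,1),round(f,1),round(V,2),round(v,0)))
    return out
def ft(rel,s,m): 
    return .024*s/np.tan(-np.arcsin(rel/R)+np.arctan(m))/.4
def plan(dys,ty,tz,s,m,k=1.0,end=0.):
    """dz rows that keep float at k*threshold (s held), press 'end' mm extra in last two rows"""
    rows=[];r0=ty
    for i,dy in enumerate(dys):
        ty+=dy; rel=ty-Y0-s; z=surf(rel)-k*ft(rel,s,m)
        if i>=len(dys)-2: z-=end
        dz=round((z-tz)*2)/2; tz+=dz; rows.append((dy,dz))
    return rows
E
python3 - <<'E'
from sim import *
for dys in ([0,0,0,3,6,6,6,3],[0,0,0,4,10,10,6,0]):
    rows=plan(dys,-83,430.2,83.5,.6,1.05,2)
    print(rows)
    for m in (.5,.6,.7): print(m,sim(rows+[(0,0)]*2,-83,430.2,83.5,m))
print([(y,round(ft(y,84,.6),1)) for y in range(-100,101,20)])
E
```

```text
[(0, 4.5), (0, 0.0), (0, 0.0), (3, 1.0), (6, 1.5), (6, 1.5), (6, -1.0), (3, 1.0)]
0.5 [(np.float64(-101.7), np.float64(82.7), np.float64(4.9), np.float64(0.4), np.float64(-19.0)), (np.float64(-100.1), np.float64(81.1), np.float64(5.4), np.float64(2.34), np.float64(-14.0)), (np.float64(-99.0), np.float64(80.0), np.float64(5.7), np.float64(2.37), np.float64(-7.0)), (np.float64(-95.7), np.float64(79.7), np.float64(5.7), np.float64(2.26), np.float64(-2.0)), (np.float64(-89.8), np.float64(79.8), np.float64(5.9), np.float64(2.36), np.float64(4.0)), (np.float64(-84.3), np.float64(80.3), np.float64(5.8), np.float64(2.28), np.float64(6.0)), (np.float64(-79.9), np.float64(81.9), np.float64(7.9), np.float64(3.87), np.float64(27.0)), (np.float64(-79.8), np.float64(84.8), np.float64(6.9), np.float64(2.39), np.float64(28.0)), (np.float64(-80.5), np.float64(85.5), np.float64(6.8), np.float64(2.7), np.float64(-0.0)), (np.float64(-80.5), np.float64(85.5), np.float64(6.8), np.float64(2.7), np.float64(-0.0))]
0.6 [(np.float64(-101.9), np.float64(82.9), np.float64(4.8), np.float64(0.34), np.float64(-17.
[... 4176 characters left out ...]
np.float64(86.5), np.float64(4.5), np.float64(1.62), np.float64(16.0)), (np.float64(-78.2), np.float64(89.2), np.float64(6.3), np.float64(3.13), np.float64(38.0)), (np.float64(-79.3), np.float64(90.3), np.float64(6.0), np.float64(2.41), np.float64(0.0)), (np.float64(-79.3), np.float64(90.3), np.float64(6.0), np.float64(2.41), np.float64(0.0)), (np.float64(-79.3), np.float64(90.3), np.float64(6.0), np.float64(2.41), np.float64(0.0))]
[(-100, np.float64(4.6)), (-80, np.float64(5.1)), (-60, np.float64(5.8)), (-40, np.float64(6.5)), (-20, np.float64(7.4)), (0, np.float64(8.4)), (20, np.float64(9.6)), (40, np.float64(11.2)), (60, np.float64(13.2)), (80, np.float64(16.0)), (100, np.float64(20.1))]
```

Request:
send_rows:
  rows:
    - [-1,[0,0,-2],0]
    - [-1,[0,0,-2],0]
    - [-1,[0,0,0],0]
    - [-1,[4,0,-1],0]
    - [-1,[10,0,-2.5],0]
    - [-1,[10,0,-2.5],0]
    - [-1,[4,0,0],0]
    - [-1,[0,0,0],0]

```text
t: 8.65
tool_pos: [0.506, -0.0526, 0.4402]
eef_rot: [[-0.002, 1.0, -0.0], [1.0, 0.002, 0.002], [0.002, -0.0, -1.0]]
ft_force: [-0.7, -0.7, 0.2]
opening: 0.313
grasp_force: 60.0
```

Run:
```python
from h import *
from sim import *
s,sl,f,_=meas(); t=s["tool_pos"]*1e3; print("rel",t[1]-Y0-sl*1e3,"geo float",surf(t[1]-Y0-sl*1e3)-t[2]); meas()
rows=[(0,2),(0,2),(0,0),(4,1),(10,2.5),(10,2.5),(4,0),(0,0)]
for m in (.45,.5,.55,.6,.65,.7,.75): print(m,[tuple(map(float,o)) for o in sim(rows,-83,430.2,83.5,m)][-1])
```

```text
t 8.65 tcp [ 0.506  -0.0526  0.4402] F [-0.73 -0.67  0.19] op 0.313 gf 60.0
sled mm 90.47 float mm 5.81 n 39 535 plate mode n 314
rel -79.10031627183082 geo float 5.564687725682177
t 8.7 tcp [ 0.506  -0.0533  0.4402] F [-0.54 -1.73  0.03] op 0.318 gf 60.0
sled mm 89.08 float mm 5.85 n 35 536 plate mode n 313
0.45 (-72.7, 81.7, 7.0, 2.81, 0.0)
0.5 (-75.0, 84.0, 6.5, 2.61, -0.0)
0.55 (-77.1, 86.1, 6.1, 2.42, 0.0)
0.6 (-78.7, 87.7, 5.7, 2.27, 0.0)
0.65 (-80.2, 89.2, 5.3, 2.13, 0.0)
0.7 (-81.6, 90.6, 5.0, 1.99, -0.0)
0.75 (-83.0, 92.0, 4.6, 1.85, 0.0)
```

```bash
cat > go.py <<'E'
import sys
from sim import *
def go(dys,ty,tz,s,m=.63,k=.97,target=None,fix=0):
    rows=plan(dys,ty,tz,s,m,k); print([(dy,dz) for dy,dz in rows])
    for mm in (m-.1,m,m+.1):
        o=sim(rows,ty,tz,s,mm); print(round(mm,2),[tuple(round(float(x),1) for x in q[:4]) for q in o])
E
python3 -c "
from go import *
for k in (.85,.95): go([3,7,9,9,6,2,0,0],-54,440.2,88.5,k=k)"
```

```text
[(3, 2.0), (7, 1.0), (9, 1.5), (9, 1.5), (6, 0.5), (2, 0.0), (0, 0.0), (0, 0.0)]
0.53 [(-74.8, 87.8, 4.6, 1.4), (-66.2, 86.2, 5.4, 2.4), (-55.4, 84.4, 5.8, 2.4), (-44.4, 82.4, 5.9, 2.4), (-36.1, 80.1, 6.4, 2.7), (-32.0, 78.0, 6.8, 2.9), (-29.9, 75.9, 7.0, 2.9), (-28.1, 74.1, 7.1, 2.9)]
0.63 [(-75.0, 88.0, 4.5, 1.4), (-67.0, 87.0, 5.2, 2.3), (-57.2, 86.2, 5.5, 2.3), (-47.3, 85.3, 5.5, 2.2), (-40.3, 84.3, 5.9, 2.5), (-37.5, 83.5, 6.3, 2.6), (-36.8, 82.8, 6.3, 2.6), (-36.2, 82.2, 6.4, 2.6)]
0.73 [(-75.2, 88.2, 4.5, 1.3), (-67.8, 87.8, 5.0, 2.2), (-58.9, 87.9, 5.2, 2.1), (-50.1, 88.1, 5.1, 2.0), (-44.3, 88.3, 5.4, 2.3), (-42.5, 88.5, 5.7, 2.4), (-42.5, 88.5, 5.7, 2.3), (-42.5, 88.5, 5.7, 2.3)]
[(3, 1.5), (7, 1.0), (9, 1.5), (9, 1.0), (6, 1.0), (2, 0.0), (0, 0.0), (0, 0.0)]
0.53 [(-75.0, 88.0, 5.0, 1.8), (-66.9, 86.9, 5.7, 2.5), (-56.8, 85.8, 6.1, 2.5), (-46.7, 84.7, 6.6, 2.8), (-39.5, 83.5, 6.5, 2.5), (-36.1, 82.1, 6.9, 2.9), (-34.7, 80.7, 7.0, 2.9), (-33.4, 79.4, 7.2, 2.9)]
0.63 [(-75.3, 88.3, 5.0, 1.7), (-67.9, 87.9, 5.5, 2.4), (-58.8, 87.8, 5.7, 2.3), (-49.9, 87.9, 6.2, 2.6), (-44.0, 88.0, 6.0, 2.3), (-41.9, 87.9, 6.2, 2.6), (-41.8, 87.8, 6.3, 2.5), (-41.5, 87.5, 6.3, 2.5)]
0.73 [(-75.5, 88.5, 4.9, 1.6), (-68.8, 88.8, 5.3, 2.3), (-60.7, 89.7, 5.4, 2.1), (-52.9, 90.9, 5.7, 2.4), (-48.2, 92.2, 5.4, 2.0), (-47.1, 93.1, 5.6, 2.3), (-47.1, 93.1, 5.6, 2.2), (-46.9, 92.9, 5.6, 2.2)]
```

Request:
send_rows:
  rows:
    - [-1,[3,0,-1.5],0]
    - [-1,[7,0,-1.5],0]
    - [-1,[9,0,-1.5],0]
    - [-1,[9,0,-1.5],0]
    - [-1,[6,0,-0.5],0]
    - [-1,[2,0,1],0]
    - [-1,[0,0,0],0]

```text
t: 9.45
tool_pos: [0.5061, -0.0178, 0.4457]
eef_rot: [[-0.001, 1.0, 0.0], [1.0, 0.001, 0.001], [0.001, 0.0, -1.0]]
ft_force: [0.2, -0.6, 0.7]
opening: 0.313
grasp_force: 60.0
```

```bash
cat >> go.py <<'E'
def look(*a,**k):
    from h import meas
    meas(); s,sl,f,_=meas(); t=s["tool_pos"]*1e3; sl*=1e3; print("rel",t[1]-Y0-sl,"geo float",surf(t[1]-Y0-sl)-t[2]); return t[1],t[2],sl
E
python3 -c "
from go import *
y,z,s=look()
for k in (.9,1): go([3,7,9,9,6,2,0,0],y,z,s,k=k)"
```

```text
t 9.45 tcp [ 0.5061 -0.0178  0.4457] F [ 0.18 -0.58  0.75] op 0.313 gf 60.0
sled mm 82.4 float mm 7.75 n 38 537 plate mode n 238
t 9.5 tcp [ 0.5061 -0.0183  0.4457] F [-0.44 -2.23 -0.92] op 0.313 gf 60.0
sled mm 81.79 float mm 7.61 n 36 545 plate mode n 227
rel -36.106075398931296 geo float 7.426875036017691
[(3, 2.0), (7, 0.5), (9, 0.0), (9, 0.0), (6, 0.0), (2, 0.0), (0, 0.0), (0, 0.0)]
0.53 [(-32.5, 81.2, 5.8, 1.7), (-23.9, 79.6, 6.0, 2.5), (-12.9, 77.5, 6.6, 2.8), (-1.5, 75.1, 6.8, 2.8), (7.4, 72.3, 6.7, 2.6), (12.8, 68.9, 6.6, 2.5), (16.8, 64.9, 6.4, 2.5), (21.2, 60.5, 6.2, 2.4)]
0.63 [(-32.8, 81.4, 5.8, 1.6), (-24.8, 80.5, 5.9, 2.4), (-14.9, 79.5, 6.5, 2.8), (-5.0, 78.6, 6.8, 2.8), (2.0, 77.7, 6.8, 2.7), (5.2, 76.4, 6.8, 2.7), (6.7, 74.9, 6.8, 2.7), (8.5, 73.2, 6.7, 2.7)]
0.73 [(-33.0, 81.7, 5.7, 1.6), (-25.7, 81.4, 5.9, 2.4), (-16.8, 81.5, 6.4, 2.7), (-8.4, 82.1, 6.7, 2.8), (-3.3, 83.0, 6.8, 2.7), (-2.2, 83.9, 6.8, 2.7), (-2.2, 83.9, 6.8, 2.7), (-2.2, 83.9, 6.8, 2.7)]
[(3, 1.5), (7, 0.0), (9, 0.5), (9, 0.0), (6, -0.5), (2, 0.0), (0, 0.0), (0, 0.0)]
0.53 [(-32.7, 81.4, 6.3, 2.1), (-24.8, 80.4, 6.9, 3.0), (-14.6, 79.3, 7.0, 2.8), (-4.2, 77.9, 7.3, 3.0), (3.4, 76.2, 7.8, 3.3), (7.3, 74.4, 7.7, 3.1), (9.5, 72.2, 7.7, 3.0), (12.0, 69.7, 7.6, 3.0)]
0.63 [(-33.0, 81.7, 6.2, 2.0), (-25.8, 81.5, 6.9, 3.0), (-16.9, 81.6, 6.9, 2.7), (-8.2, 81.8, 7.2, 3.0), (-2.5, 82.2, 7.8, 3.3), (-1.1, 82.8, 7.8, 3.1), (-1.1, 82.8, 7.8, 3.1), (-1.1, 82.8, 7.8, 3.1)]
0.73 [(-33.2, 81.9, 6.2, 2.0), (-26.8, 82.5, 6.8, 2.9), (-19.2, 83.9, 6.8, 2.7), (-12.0, 85.7, 7.1, 2.9), (-8.4, 88.1, 7.7, 3.3), (-8.5, 90.1, 7.7, 3.1), (-8.7, 90.3, 7.7, 3.1), (-8.7, 90.3, 7.7, 3.1)]
```

Request:
send_rows:
  rows:
    - [-1,[3,0,-1],0]
    - [-1,[7,0,-0.5],0]
    - [-1,[9,0,-0.5],0]
    - [-1,[9,0,0],0]
    - [-1,[6,0,0.5],0]
    - [-1,[2,0,1],0]
    - [-1,[0,0,0],0]

```text
t: 10.25
tool_pos: [0.506, 0.0183, 0.4461]
eef_rot: [[-0.001, 1.0, 0.0], [1.0, 0.001, 0.001], [0.001, 0.0, -1.0]]
ft_force: [0.1, -0.7, 1.4]
opening: 0.317
grasp_force: 60.0
```

```bash
python3 -c "
from go import *
y,z,s=look()
for k in (1,1.08): go([3,7,9,9,6,2,0],y,z,s,m=.61,k=k)"
```

```text
t 10.25 tcp [0.506  0.0183 0.4461] F [ 0.07 -0.73  1.38] op 0.317 gf 60.0
sled mm 83.35 float mm 9.4 n 38 538 plate mode n 320
t 10.3 tcp [0.506  0.0177 0.4462] F [-0.86 -1.27  1.38] op 0.313 gf 60.0
sled mm 82.49 float mm 9.3 n 39 536 plate mode n 306
rel -0.8068268512643186 geo float 8.84780714243567
[(3, 0.5), (7, -0.5), (9, -1.0), (9, -1.0), (6, -1.0), (2, -0.5), (0, 0.0)]
0.51 [(2.5, 82.2, 8.3, 3.1), (10.4, 81.3, 8.7, 3.6), (20.6, 80.0, 9.2, 3.8), (31.3, 78.4, 9.4, 3.8), (39.5, 76.2, 9.6, 3.8), (44.3, 73.4, 9.5, 3.7), (47.7, 69.9, 9.0, 3.4)]
0.61 [(2.2, 82.5, 8.3, 3.1), (9.1, 82.6, 8.7, 3.6), (17.7, 83.0, 9.4, 4.0), (26.0, 83.7, 9.9, 4.1), (31.1, 84.6, 10.4, 4.4), (32.1, 85.6, 10.8, 4.5), (32.0, 85.7, 10.9, 4.3)]
0.71 [(1.8, 82.8, 8.3, 3.1), (7.8, 83.9, 8.8, 3.6), (14.7, 86.0, 9.5, 4.1), (20.6, 89.0, 10.2, 4.4), (22.6, 93.1, 11.1, 4.8), (22.3, 95.4, 11.6, 4.8), (22.2, 95.5, 11.6, 4.7)]
[(3, 0.0), (7, -0.5), (9, -1.0), (9, -1.5), (6, -1.0), (2, 0.0), (0, 0.0)]
0.51 [(2.4, 82.3, 8.8, 3.5), (9.9, 81.8, 9.2, 3.8), (19.5, 81.1, 9.8, 4.1), (29.4, 80.3, 10.6, 4.5), (36.3, 79.3, 10.9, 4.5), (39.7, 78.0, 10.5, 4.0), (41.7, 76.0, 10.3, 4.0)]
0.61 [(2.0, 82.7, 8.8, 3.5), (8.4, 83.2, 9.2, 3.8), (16.4, 84.3, 10.0, 4.2), (23.7, 86.0, 11.0, 4.8), (27.3, 88.4, 11.8, 5.0), (27.2, 90.4, 11.8, 4.7), (27.1, 90.6, 11.8, 4.7)]
0.71 [(1.7, 83.0, 8.8, 3.5), (7.0, 84.7, 9.3, 3.9), (13.2, 87.5, 10.1, 4.3), (17.9, 91.8, 11.4, 5.1), (18.1, 97.5, 12.4, 5.3), (17.6, 100.1, 12.4, 5.0), (17.4, 100.2, 12.4, 5.0)]
```

Request:
send_rows:
  rows:
    - [-1,[3,0,-0.5],0]
    - [-1,[7,0,0.5],0]
    - [-1,[9,0,1],0]
    - [-1,[9,0,1],0]
    - [-1,[5,0,1.5],0]
    - [-1,[0,0,0.5],0]
    - [-1,[0,0,0],0]

```text
t: 11.05
tool_pos: [0.506, 0.0508, 0.4421]
eef_rot: [[-0.001, 1.0, 0.0], [1.0, 0.001, 0.0], [0.0, 0.0, -1.0]]
ft_force: [-0.2, -1.8, 2.2]
opening: 0.312
grasp_force: 60.0
```

```bash
python3 -c "
from go import *
y,z,s=look()
for k in (1,1.08): go([3,7,9,9,5,0,0],y,z,s,m=.61,k=k)"
```

```text
t 11.05 tcp [0.506  0.0508 0.4421] F [-0.18 -1.84  2.21] op 0.312 gf 60.0
sled mm 81.83 float mm 11.71 n 37 530 plate mode n 314
t 11.1 tcp [0.506  0.05   0.4422] F [-0.31 -2.15  0.84] op 0.317 gf 60.0
sled mm 80.7 float mm 11.7 n 35 528 plate mode n 298
rel 33.35363515565794 geo float 11.198852932595173
[(3, 0.5), (7, -1.0), (9, -2.5), (9, -2.0), (5, -2.0), (0, 0.0), (0, 0.0)]
0.51 [(36.7, 80.3, 10.4, 3.8), (44.8, 79.2, 10.4, 4.1), (55.6, 77.5, 11.3, 4.8), (66.9, 75.2, 11.3, 4.4), (75.0, 72.0, 11.5, 4.7), (79.1, 68.0, 10.6, 3.8), (84.2, 62.9, 9.4, 3.2)]
0.61 [(36.3, 80.7, 10.4, 3.8), (43.3, 80.7, 10.6, 4.3), (52.1, 80.9, 11.8, 5.2), (60.5, 81.5, 12.4, 5.2), (64.7, 82.3, 13.7, 6.0), (64.7, 82.4, 13.7, 5.5), (64.7, 82.4, 13.7, 5.5)]
0.71 [(36.0, 81.1, 10.4, 3.9), (41.8, 82.2, 10.8, 4.4), (48.6, 84.4, 12.4, 5.6), (54.0, 88.1, 13.6, 5.9), (54.1, 92.9, 15.5, 7.0), (53.5, 93.6, 15.6, 6.3), (53.5, 93.6, 15.6, 6.3)]
[(3, 0.0), (7, -1.5), (9, -2.0), (9, -2.5), (5, -2.0), (0, 0.0), (0, 0.0)]
0.51 [(36.6, 80.4, 10.9, 4.2), (44.3, 79.7, 11.5, 4.8), (54.4, 78.7, 12.0, 4.9), (64.9, 77.2, 12.7, 5.2), (71.8, 75.2, 13.2, 5.5), (74.4, 72.6, 12.7, 4.8), (77.8, 69.2, 11.9, 4.4)]
0.61 [(36.2, 80.8, 10.9, 4.2), (42.7, 81.4, 11.7, 5.0), (50.6, 82.4, 12.6, 5.4), (57.9, 84.1, 13.9, 6.1), (60.5, 86.5, 15.5, 6.8), (60.3, 86.8, 15.5, 6.2), (60.3, 86.8, 15.5, 6.2)]
0.71 [(35.8, 81.2, 10.9, 4.3), (41.1, 83.0, 11.9, 5.1), (46.8, 86.2, 13.1, 5.8), (50.8, 91.3, 15.0, 6.8), (50.8, 96.3, 17.0, 7.6), (50.1, 96.9, 17.1, 6.9), (50.1, 96.9, 17.1, 6.9)]
```

Request:
send_rows:
  rows:
    - [-1,[3,0,0.5],0]
    - [-1,[7,0,1.5],0]
    - [-1,[9,0,2],0]
    - [-1,[7,0,2.5],0]
    - [-1,[2,0,1.5],0]
    - [-1,[0,0,0.5],0]
    - [-1,[0,0,0],0]

```text
t: 11.85
tool_pos: [0.5061, 0.0782, 0.4337]
eef_rot: [[-0.0, 1.0, 0.0], [1.0, 0.0, -0.001], [-0.001, 0.0, -1.0]]
ft_force: [0.8, -4.2, 4.1]
opening: 0.319
grasp_force: 60.0
```

```bash
python3 -c "
from go import *
y,z,s=look()
for k in (1,1.08): go([3,7,9,8,3,0,0],y,z,s,m=.6,k=k)"
```

```text
t 11.85 tcp [0.5061 0.0782 0.4337] F [ 0.85 -4.16  4.13] op 0.319 gf 60.0
sled mm 84.13 float mm 16.73 n 36 525 plate mode n 237
t 11.9 tcp [0.5061 0.0776 0.4337] F [ 0.16 -2.88  3.62] op 0.316 gf 60.0
sled mm 83.36 float mm 16.79 n 37 529 plate mode n 247
rel 58.26602942582706 geo float 16.337324512340672
[(3, 2.5), (7, -2.0), (9, -3.5), (8, -3.0), (3, -1.5), (0, 0.0), (0, 0.0)]
0.5 [(61.8, 82.8, 13.2, 4.0), (70.4, 81.2, 13.5, 5.5), (81.8, 78.8, 14.4, 6.0), (93.1, 75.5, 14.5, 5.7), (100.6, 71.0, 13.8, 5.1), (106.4, 65.2, 12.0, 3.9), (113.7, 57.9, 9.5, 2.7)]
0.6 [(61.4, 83.2, 13.3, 4.1), (68.7, 82.9, 13.9, 5.8), (77.7, 82.9, 15.4, 6.8), (85.3, 83.3, 16.6, 7.0), (87.8, 83.8, 17.4, 7.3), (87.8, 83.8, 17.4, 7.0), (87.8, 83.8, 17.4, 7.0)]
0.7 [(61.0, 83.7, 13.4, 4.2), (66.9, 84.7, 14.2, 6.1), (73.4, 87.2, 16.4, 7.5), (77.2, 91.5, 18.5, 8.3), (77.1, 94.5, 20.1, 8.6), (76.9, 94.7, 20.1, 8.0), (76.9, 94.7, 20.1, 8.0)]
[(3, 1.5), (7, -2.5), (9, -3.0), (8, -3.5), (3, -1.5), (0, 0.0), (0, 0.0)]
0.5 [(61.7, 83.0, 14.2, 4.8), (69.7, 81.9, 15.2, 6.4), (80.2, 80.4, 15.8, 6.5), (90.4, 78.2, 16.7, 6.9), (96.4, 75.2, 16.5, 6.5), (100.5, 71.1, 15.3, 5.6), (105.8, 65.8, 13.7, 4.7)]
0.6 [(61.2, 83.5, 14.3, 4.9), (67.7, 83.9, 15.6, 6.7), (75.5, 85.1, 16.9, 7.3), (81.6, 87.0, 19.0, 8.4), (81.8, 89.8, 20.4, 8.8), (81.7, 90.0, 20.5, 8.2), (81.7, 90.0, 20.5, 8.2)]
0.7 [(60.7, 83.9, 14.4, 5.0), (65.7, 85.9, 16.0, 7.1), (70.8, 89.9, 17.9, 8.0), (72.4, 96.3, 21.1, 9.8), (71.9, 99.7, 22.7, 9.7), (71.8, 99.8, 22.7, 9.1), (71.8, 99.8, 22.7, 9.1)]
```

Request:
send_rows:
  rows:
    - [-1,[3,0,-1.5],0]
    - [-1,[7,0,1.5],0]
    - [-1,[9,0,3.5],0]
    - [-1,[8,0,3],0]
    - [-1,[3,0,2],0]
    - [-1,[0,0,0.5],0]
    - [-1,[0,0,0],0]

```text
t: 12.65
tool_pos: [0.506, 0.1096, 0.4248]
eef_rot: [[-0.001, 1.0, 0.0], [1.0, 0.001, 0.001], [0.001, 0.0, -1.0]]
ft_force: [-0.4, -2.4, 6.1]
opening: 0.315
grasp_force: 60.0
```

```bash
python3 -c "
from go import *
y,z,s=look()
go([3,5,3,0,0],y,z,s,m=.6,k=1)"
```

```text
t 12.65 tcp [0.506  0.1096 0.4248] F [-0.36 -2.38  6.06] op 0.315 gf 60.0
sled mm 93.95 float mm 21.15 n 38 513 plate mode n 315
t 12.7 tcp [0.506  0.1093 0.4248] F [-1.22 -3.26  6.05] op 0.315 gf 60.0
sled mm 93.66 float mm 21.23 n 41 524 plate mode n 300
rel 79.5998169486476 geo float 20.852023142671726
[(3, 2.0), (5, -2.5), (3, -1.5), (0, 0.0), (0, 0.0)]
0.5 [(83.3, 93.0, 18.0, 5.9), (90.3, 91.0, 18.6, 7.6), (96.5, 87.8, 18.4, 7.2), (101.1, 83.2, 17.0, 6.2), (107.2, 77.0, 15.1, 5.1)]
0.6 [(82.7, 93.6, 18.1, 6.1), (87.9, 93.4, 19.3, 8.2), (90.8, 93.4, 20.0, 8.3), (90.9, 93.4, 20.0, 8.0), (90.9, 93.4, 20.0, 8.0)]
0.7 [(82.1, 94.1, 18.2, 6.3), (85.5, 95.8, 19.9, 8.7), (85.6, 98.7, 21.4, 9.2), (85.4, 98.8, 21.4, 8.6), (85.4, 98.8, 21.4, 8.6)]
```

Request:
send_rows:
  rows:
    - [-1,[0,0,-15],0]
    - [-1,[0,0,-35],0]
    - [-1,[0,0,-40],0]
    - [-1,[0,0,-15],0]
    - [-1,[0,0,0],0]

```text
t: 13.25
tool_pos: [0.506, 0.11, 0.5309]
eef_rot: [[-0.002, 1.0, 0.003], [1.0, 0.002, 0.003], [0.003, 0.003, -1.0]]
ft_force: [0.4, 0.6, -3.9]
opening: 0.314
grasp_force: 60.0
```

```bash
python3 -c "
from h import *
meas()"
```

```text
t 13.25 tcp [0.506  0.11   0.5309] F [ 0.35  0.61 -3.92] op 0.314 gf 60.0
sled mm 53.51 float mm -0.01 n 41 548 plate mode n 336
```

Request:
send_rows:
  rows:
    - [-1,[-20,-2,0],0]
    - [-1,[-40,-5,0],0]
    - [-1,[-44,-5,0],0]
    - [-1,[-44,-5,0],0]
    - [-1,[-44,-5,0],0]
    - [-1,[-44,-5,0],0]
    - [-1,[-44,-5,0],0]
    - [-1,[-44,-5,0],0]

```text
t: 14.1
tool_pos: [0.4684, -0.2164, 0.5272]
eef_rot: [[-0.001, 1.0, -0.004], [1.0, 0.001, 0.003], [0.003, -0.004, -1.0]]
ft_force: [1.5, -0.1, -3.2]
opening: 0.321
grasp_force: 60.0
```

Request:
send_rows:
  rows:
    - [-1,[-44,-5,0],0]
    - [-1,[-44,-5,0],0]
    - [-1,[-40,-5,0],0]
    - [-1,[-30,-5,0],0]
    - [-1,[-10,0,0],0]
    - [-1,[0,0,0],5]
    - [-1,[0,0,0],0]
    - [-1,[0,0,0],0]

```text
t: 14.9
tool_pos: [0.4497, -0.3823, 0.5283]
eef_rot: [[0.083, 0.997, -0.001], [0.997, -0.083, 0.002], [0.002, -0.002, -1.0]]
ft_force: [0.9, 0.1, -3.1]
opening: 0.314
grasp_force: 60.0
```

Run:
```python
from h import *
meas()
n="scene"; p,d=capture(n); c=calibration(n); P=cloud(d,np.array(c["K"]),c["extrinsics"]); H=hsv(p).astype(int);h,S,v=H[...,0],H[...,1],H[...,2]
m=(d>0)&(abs(P[...,0]-.45)<.1)&(abs(P[...,1]+.383)<.1)
for nm,mm in (("collar",m&(h>=4)&(h<=15)&(S>190)&(v>120)&(P[...,2]>.24)),("standtop",m&(h>=4)&(h<=16)&(S>90)&(abs(P[...,2]-.05)<.003))):
    for k in comp(mm,1):
        q=P[k]; r=cv2.minAreaRect(q[:,:2].astype(np.float32)); print(nm,k.sum(),np.round(r[0],4),np.round(r[1],3),round(r[2],1),np.percentile(q[:,2],[5,50,95]).round(4))
s,pw,dw,Pw=wrist()
a=cv2.resize(p[100:300,60:260],(500,500)); cv2.imwrite("pics/back.png",a[:,:,::-1])
q=np.array(s["eef_rot"]); print(np.round(q,3).tolist())
```

```text
t 14.9 tcp [ 0.4497 -0.3823  0.5283] F [ 0.93  0.1  -3.07] op 0.314 gf 60.0
sled mm -25.04 float mm -0.05 n 43 655 plate mode n 432
collar 308 [ 0.4537 -0.3825] [0.064 0.085] 85.8 [0.2915 0.2962 0.2979]
standtop 420 [ 0.4508 -0.3835] [0.085 0.105] 85.0 [0.048  0.0503 0.0522]
[[0.084, 0.996, -0.001], [0.996, -0.084, 0.001], [0.001, -0.001, -1.0]]
```

View pics/back.png

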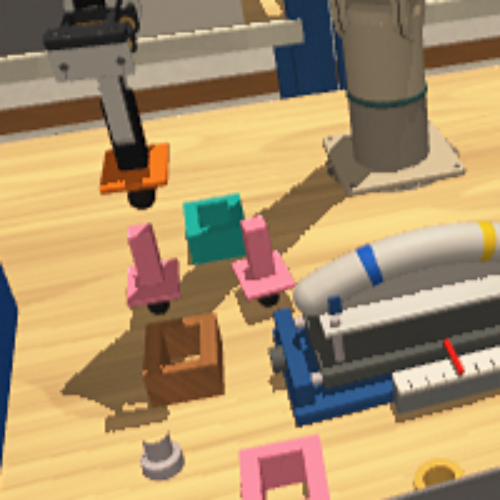

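The picture shows the tool held upright at (135,180), above the empty stand at (183,358). I'll lower it into the slot.

Request:
send_rows:
  rows:
    - [-1,[0,-0.5,30],0]
    - [-1,[0,0,45],0]
    - [-1,[0,0,45],0]
    - [-1,[0,0,40],0]
    - [-1,[0,0,20],0]
    - [-1,[0,0,5],0]
    - [-1,[0,0,0],0]

```text
t: 15.75
tool_pos: [0.4488, -0.3835, 0.3445]
eef_rot: [[0.086, 0.996, -0.0], [0.996, -0.086, 0.0], [0.0, -0.0, -1.0]]
ft_force: [0.3, -0.5, -1.3]
opening: 0.314
grasp_force: 60.0
```

Request:
send_rows:
  rows:
    - [-1,[0,0,10],0]
    - [-1,[0,0,10],0]
    - [-1,[0,0,10],0]
    - [-1,[0,0,10],0]
    - [-1,[0,0,6],0]
    - [-1,[0,0,4],0]
    - [-1,[0,0,0],0]
    - [-1,[0,0,0],0]

```text
t: 16.55
tool_pos: [0.4486, -0.3838, 0.2948]
eef_rot: [[0.087, 0.996, 0.0], [0.996, -0.087, -0.0], [-0.0, 0.0, -1.0]]
ft_force: [-0.2, -0.1, -1.8]
opening: 0.317
grasp_force: 60.0
```

Request:
send_rows:
  rows:
    - [-1,[0,0,2],0]
    - [-1,[0,0,1],0]
    - [-1,[0,0,0.5],0]
    - [-1,[0,0,0],0]
    - [-1,[0,0,0],0]

```text
t: 17.05
tool_pos: [0.4485, -0.3837, 0.2912]
eef_rot: [[0.087, 0.996, 0.0], [0.996, -0.087, 0.0], [0.0, 0.0, -1.0]]
ft_force: [-0.0, -0.4, -2.0]
opening: 0.317
grasp_force: 60.0
```

Request:
send_rows:
  rows:
    - [0.2,[0,0,0],0]
    - [0.2,[0,0,0],0]
    - [0.2,[0,0,0],0]
    - [0.6,[0,0,0],0]
    - [0.6,[0,0,0],0]
    - [0.6,[0,0,0],0]
    - [0.8,[0,0,0],0]
    - [0.8,[0,0,0],0]

```text
t: 17.85
tool_pos: [0.4485, -0.3837, 0.2912]
eef_rot: [[0.087, 0.996, -0.0], [0.996, -0.087, 0.0], [0.0, -0.0, -1.0]]
ft_force: [-0.2, -0.3, -0.1]
opening: 0.894
grasp_force: 0.0
```

Request:
send_rows:
  rows:
    - [0.8,[0,0,-10],0]
    - [0.8,[0,0,-30],0]
    - [0.8,[0,0,-40],0]
    - [0.8,[0,0,-40],0]
    - [0.8,[0,0,-20],0]
    - [0.8,[0,0,0],0]
    - [0.8,[0,0,0],0]
    - [0.8,[0,0,0],0]

```text
t: 18.65
tool_pos: [0.4481, -0.3833, 0.43]
eef_rot: [[0.087, 0.996, -0.002], [0.996, -0.087, 0.002], [0.001, -0.002, -1.0]]
ft_force: [-0.4, 0.4, -0.4]
opening: 0.898
grasp_force: 0.0
```

Request:
send_rows:
  rows:
    - [0.8,[0,0,0],0]
    - [0.8,[0,0,0],0]
    - [0.8,[0,0,0],0]
    - [0.8,[0,0,0],0]
    - [0.8,[0,0,0],0]
    - [0.8,[0,0,0],0]
    - [0.8,[0,0,0],0]
    - [0.8,[0,0,0],0]

```text
t: 19.45
tool_pos: [0.4485, -0.3837, 0.4312]
eef_rot: [[0.087, 0.996, 0.0], [0.996, -0.087, 0.0], [0.0, 0.0, -1.0]]
ft_force: [-0.3, -0.3, -0.1]
opening: 0.901
grasp_force: 0.0
```

Request:
send_rows:
  rows:
    - [0.8,[0,0,0],0]
    - [0.8,[0,0,0],0]
    - [0.8,[0,0,0],0]
    - [0.8,[0,0,0],0]
    - [0.8,[0,0,0],0]
    - [0.8,[0,0,0],0]
    - [0.8,[0,0,0],0]
    - [0.8,[0,0,0],0]

```text
t: 20.25
tool_pos: [0.4485, -0.3837, 0.4311]
eef_rot: [[0.087, 0.996, -0.0], [0.996, -0.087, 0.0], [0.0, -0.0, -1.0]]
ft_force: [0.2, 1.2, -0.1]
opening: 0.903
grasp_force: 0.0
```

Run:
```python
from h import *
for _ in range(3): meas()
s,p,d,P=wrist(); H=hsv(p).astype(int); h,S,v=H[...,0],H[...,1],H[...,2]; cv2.imwrite("pics/end.png",p[:,:,::-1])
for nm,m in (("collar",(h>=4)&(h<=15)&(S>180)&(abs(P[...,2]-.058)<.01)),("handletop",(P[...,2]>.125)&(P[...,2]<.15)&(v<70))):
  for c in comp(m&(d>0)&(abs(P[...,0]-.45)<.08)&(abs(P[...,1]+.384)<.08),1):
    q=P[c]; r=cv2.minAreaRect(q[:,:2].astype(np.float32)); print(nm,c.sum(),np.round(r[0],4),np.round(r[1],3),round(r[2],1),np.percentile(q[:,2],[5,50,95]).round(4))
```

```text
t 20.25 tcp [ 0.4485 -0.3837  0.4311] F [ 0.16  1.16 -0.07] op 0.903 gf 0.0
sled mm -4.14 float mm -0.13 n 41 658 plate mode n 411
t 20.3 tcp [ 0.4485 -0.3837  0.4312] F [-0.2   0.11  0.19] op 0.899 gf 0.0
sled mm -4.69 float mm 0.05 n 42 646 plate mode n 405
t 20.35 tcp [ 0.4485 -0.3837  0.4311] F [ 0.43 -0.04 -0.65] op 0.9 gf 0.0
sled mm -5.04 float mm -0.1 n 45 666 plate mode n 402
collar 3027 [ 0.4486 -0.3845] [0.068 0.09 ] 85.1 [0.0567 0.0583 0.0596]
handletop 1059 [ 0.4496 -0.3828] [0.029 0.029] 85.5 [0.1335 0.1381 0.1394]
```

View pics/end.png

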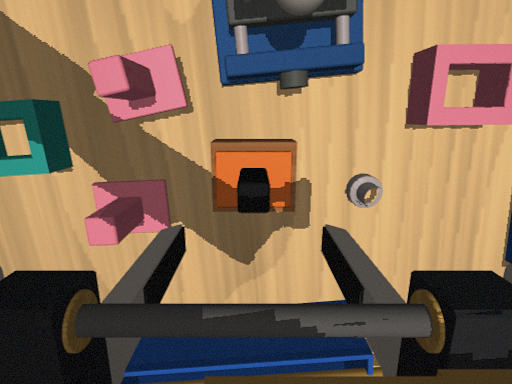

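The last picture shows the tool seated upright in its stand at (253,180), with the fingers clear of it. The sled is within 6 mm of zero. I'll wait briefly, then hand in.

Request:
send_rows:
  rows:
    - [0.8,[0,0,0],0]
    - [0.8,[0,0,0],0]
    - [0.8,[0,0,0],0]
    - [0.8,[0,0,0],0]
    - [0.8,[0,0,0],0]
    - [0.8,[0,0,0],0]
    - [0.8,[0,0,0],0]
    - [0.8,[0,0,0],0]

```text
t: 21.25
tool_pos: [0.4485, -0.3837, 0.4312]
eef_rot: [[0.087, 0.996, 0.0], [0.996, -0.087, 0.0], [0.0, 0.0, -1.0]]
ft_force: [0.2, -0.6, 1.0]
opening: 0.901
grasp_force: 0.0
```

```bash
python3 -c "
from h import *
meas(); print(finish_job())"
```

```text
t 21.25 tcp [ 0.4485 -0.3837  0.4312] F [ 0.16 -0.56  0.99] op 0.901 gf 0.0
sled mm -2.3 float mm -0.12 n 43 647 plate mode n 406
the job is handed in; nothing more can be done
None
```

The job is handed in at about 21 s, with no verdict returned: the nose rubbed from before the blue ring to past the yellow ring with brief stops and no lift-off, the pointer was in the green (81–94 mm) at every check, the highest press measured was about 8.5 N, and the tool is back upright in its stand with the sled 2 mm from zero.

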